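# Set the brew timer up on its tilting stand

## Robot

A 7-joint arm with a two-finger parallel gripper is mounted at the origin on a cart in front of the work surface, level with it; the furniture and walls round the work are solid. World frame = base frame: x ahead of the robot, y to its left, z up, the work surface at z = 0. Lengths are in m, angles in degrees, forces in N, time in s.
With the tool pointing down it reaches from about 0.425 to 0.875 m from the base axis. Payload 4.7 kg.
Tool frame: the origin (TCP) lies at the very end of the fingers, on their centre line; the grasp point (between the pads) lies 19 mm behind it; z points along the fingers, y is the line along which they close (so a half turn about z gives the same grasp; the last joint's range is limited). The gripper opens to 85 mm and grips with 20 to 120 N. Pads are 22 mm wide; open, the fingers measure 114 mm over their backs; the gripper's body (76 mm by 85 mm) begins 54 mm behind the grasp point. The pads swing forward as they close: fully open they stand 13 mm farther back than shut.
Start: joints at [-70.812, 18.392, -4.016, 83.108, 1.295, 78.541, -3.26], TCP at [0.205, 0.617, 0.231] pointing down, gripper open.
Joint ranges: [-163.93, 163.93], [-17.29, 119.83], [-79.2, 71.16], [3.27, 140.29], [-89.18, 269.18], [5.43, 117.66], [-154.24, 154.24]. Speed limits (degrees/s): [147.25, 147.25, 180, 180, 180, 180, 180].

## Interface

Orientations are given as [roll, pitch, yaw] about the fixed x, y, z axes, in that order (R = Rz(yaw) Ry(pitch) Rx(roll)).
In Python, from station import read_state, snapshot, finish_job gives the robot as it stands. The module is installed in compiled form; this text tells all that it offers.
- The arm moves only by the shell command python3 -m crank 'ROWS' [FORCE]. ROWS is JSON, one flat list of numbers, 7 for each row, row after row: the turn, a rotation vector about the world's x, y, z in degrees, then the shift along the world's x, y, z in cm, then the opening, from 0 (shut) to 1 (fully open). In form: [wx, wy, wz, tx, ty, tz, gripper, wx, wy, wz, tx, ty, tz, gripper, ...]. A call has 1 to 5 rows; each row shifts and turns the commanded pose from where the row before left it; what a row does not reach is not made up. A row lasts 1/12 s, in which the tool goes at most 41.7 mm and 7.16 degrees, less where a joint would pass 70% of its speed; a pose out of reach is approached as far as the arm can. A call with a gripper value outside its range is refused whole. The fingers move at their own pace and stop on an object; FORCE is the grip in N (left out, the last holds). Time passes only in rows, so rows that do not move let the fingers close. It gives the time, the measured TCP pose, the force, the opening and the grip force at its end, in the units of the state.
- read_state(): the state, without advancing time (a new reading comes with each control period).
- snapshot(name): name is "scene" or "side" or "wrist"; returns a dict with "color" (384x512x3 uint8, blue, green, red), "mtx" (3x3 intrinsics, pixels), "k1" (the pictures are not rectified: a ray, as slopes to the right and down, at radius r is drawn at 1 + k1 r^2 times it, then the intrinsics apply), "R" (3x3) and "t" (3): a world point X has camera coordinates R X + t. Camera axes: x right, y down, z forward; pixel columns grow to the right and rows downward; lengths in m; the calibration is good to about 2 mm. A picture is of the moment at which its call begins. There is no depth.
- finish_job(): hands the job in; it is judged then, once.
The state is a dict: "time": time; "joint_positions": joint angles; "qvel": joint speeds; "joint_efforts": joint torques, N m; "tool_pos": TCP position; "ee_rot": TCP orientation; "contact_force": force on the tool from outside, world axes, zero at the start; "ft_torque": the same for the moment, N m; "grip_width": finger opening in m; "gripper_force": force on a finger pad.
Only numpy, scipy, OpenCV 4.12 (cv2) and the standard library are available. Lean on these libraries where they do the work, as an engineer would, in place of code of your own. Each camera call takes 0.05 s, during which the arm holds its last target. There are 200 camera calls.

## Task

Set up the brew timer for the cupping: raise the stand's cradle to 40 degrees above the bench and let go, making sure that it holds that angle by itself. Then stand the one timer that has its batteries in (lift them to feel which is heavier) on the cradle, face outward and display end up, its lower end down on the lip; it must still be at 40 degrees with the timer on it. Leave the empty timers lying flat where they were, the stand in its place and the other things alone.

Things in the scene. Friction and masses are not known exactly. Their poses are not given: they have to be found in the camera images.
- stand: low aluminium device stand, loose on the bench on rubber feet: foot plate 150 (x) x 90 (y) x 10 mm, about 1 kg, origin at the centre of its underside, z up. A narrow cradle plate is hinged across its front (-x) end, which faces the robot, between two cheeks that reach y = +-33 mm and 36 mm up; elsewhere the plate's sides are free. It starts folded down, 5 to 16 degrees above level
- hinge_axis (a point): middle of the hinge axis, on the foot, 26 mm above the bench, 52 mm in front of the stand's origin; axes as the stand, the axis runs along y. A stiff friction hinge: it turns under about 0.32 N m (3 N at the free end) and stays where it is left. The neck from hinge to cradle is springy: let go, the cradle springs back several degrees (find how many by letting go); under load it gives a little
- cradle_seat (a point): middle of the corner where the cradle's face meets its lip, fixed to the cradle: x up along the face to the free end, y across, z square out of the face; the angle of z from vertical is the cradle's angle above the bench (the free end rises, on the far side). The plate spans x 0 to 128, y +-22, z -6 to 0 mm; the lip x -6 to 0, z up to 16 mm. It turns about the line x = 0, z = -10 mm along y
- cradle_end (a point): middle of the edge of the cradle's free end, 128 mm from the lip, halfway through the 6 mm plate; axes as cradle_seat. A timer seated on the cradle has its origin at x = 50, y = 0, z = 0 mm of cradle_seat and overhangs the plate by 6 mm at each side; the plate's last 28 mm stay bare
- timer_1: white brew timer, a closed flat box 56 x 100 x 17 mm, face up on the bench, display end away from the robot; origin at the centre of its underside, x across its 56 mm width, y along its 100 mm length (to the display end), z out of its face. The three timers look alike: two are empty (about 80 g), one has its batteries in (about 240 g), each within 12 percent; only the weight tells which
- timer_2: white brew timer, a closed flat box 56 x 100 x 17 mm, face up on the bench, display end away from the robot; origin at the centre of its underside, x across its 56 mm width, y along its 100 mm length (to the display end), z out of its face. The three timers look alike: two are empty (about 80 g), one has its batteries in (about 240 g), each within 12 percent; only the weight tells which
- timer_3: white brew timer, a closed flat box 56 x 100 x 17 mm, face up on the bench, display end away from the robot; origin at the centre of its underside, x across its 56 mm width, y along its 100 mm length (to the display end), z out of its face. The three timers look alike: two are empty (about 80 g), one has its batteries in (about 240 g), each within 12 percent; only the weight tells which
- bowl_1: white cupping bowl, 88 mm across, 56 mm high, right of the stand; leave alone. Origin at the centre of its underside
- bowl_2: second white cupping bowl of the same size; leave alone. Origin at the centre of its underside
- spoon_tea: teaspoon, 136 x 32 x 21 mm, lying beside the bowls, long along its y; leave alone. Origin at the centre of its underside
- dosing_cup: steel dosing cup, 60 mm across, 48 mm high, behind the work; leave alone. Origin at the centre of its underside
- marker: marker pen, 135 mm long (its y), 17 mm thick, lying behind the timers; leave alone. Origin at the centre of its underside
Not all that is in view belongs to the job. Leave any brown or green look-alike of the timer_2 alone.

How it is judged:
By the outcome, as a careful person would: the job done as asked, in the order asked, and still so for the second after the job is handed in, with the robot touching nothing.
It also fails if it takes over 72 s, if anything falls off the work surface, if the arm or the gripper's body presses on something with over 40 N, if the wrist force passes 120 N, or if a joint passes its speed limit or range.

## Working session

There is one attempt and no reset: what is moved stays moved. The work goes in short steps, Python scripts to look and compute and a shell command to move; the robot and the scene stay as the last step left them, time stands still between calls to the robot, and variables do not carry over. Pictures are saved under pics/ and viewed, at most 11 in all, crops included, and the job is handed in when it is done.

```bash
mkdir -p pics; cat > h.py <<'E'
import numpy as np, cv2
from station import read_state, snapshot
def und(s,uv):
    k=float(s["k1"]); K=np.array(s["mtx"],float)
    p=cv2.undistortPoints(np.array(uv,float).reshape(-1,1,2),K,np.array([k,0,0,0,0.]))
    return p.reshape(-1,2)
def ray(s,uv):
    R=np.array(s["R"]);t=np.array(s["t"])
    p=und(s,uv); d=np.c_[p,np.ones(len(p))]@R
    return -R.T@t,d
def plane(s,uv,z):
    c,d=ray(s,uv); return c+d*((z-c[2])/d[:,2])[:,None]
def proj(s,X):
    R=np.array(s["R"]);t=np.array(s["t"])
    return cv2.projectPoints(np.array(X,float).reshape(-1,1,3),cv2.Rodrigues(R)[0],t,np.array(s["mtx"],float),np.array([float(s["k1"]),0,0,0,0]))[0].reshape(-1,2)
def tri(s1,u1,s2,u2):
    A=np.zeros((3,3));b=np.zeros(3)
    for s,u in((s1,u1),(s2,u2)):
        c,d=ray(s,[u]);d=d[0]/np.linalg.norm(d[0]);P=np.eye(3)-np.outer(d,d);A+=P;b+=P@c
    return np.linalg.solve(A,b)
E
python3 - <<'E'
from h import *
import pickle
S={}
for n in("scene","side"):
    s=snapshot(n);S[n]=s;cv2.imwrite(f"pics/{n}0.png",s["color"]);print(n,-np.array(s["R"]).T@s["t"],s["R"][2] if 1 else 0)
pickle.dump(S,open("s0.pkl","wb"))
a=np.vstack([S["scene"]["color"],S["side"]["color"]]);cv2.imwrite("pics/both0.png",cv2.resize(a,None,fx=.78,fy=.78))
print(read_state())
E
```

```text
scene [ 0.17511621 -0.83899574  1.21260085] [ 0.28347717  0.58520312 -0.75972232]
side [-0.38160508  0.44488058  1.46830813] [ 0.5531305  -0.24379483 -0.79662459]
{'time': 0.1, 'joint_positions': array([-70.81188629,  18.4354421 ,  -4.01629051,  83.16689419,
         1.29579733,  78.54159497,  -3.26132189]), 'qvel': array([-0.04932278, -0.10984298,  0.07256565, -0.09722635,  0.0677363 ,
       -0.03132313,  0.09488422]), 'joint_efforts': array([-4.28992271e-04, -4.94880295e+01, -3.84032149e-01, -3.15210450e+01,
        1.31006204e-02,  7.47822662e-03, -2.11616674e-05]), 'tool_pos': array([0.20485187, 0.61637317, 0.23033477]), 'ee_rot': array([-1.79901348e+02,  5.98347218e-03,  1.61621021e+02]), 'contact_force': array([-0.03399706,  0.1621839 , -0.15243595]), 'ft_torque': array([ 0.00535948, -0.00717218,  0.03804066]), 'gripper_force': 0.0, 'grip_width': 0.08521736895383937}
```

View pics/scene0.png

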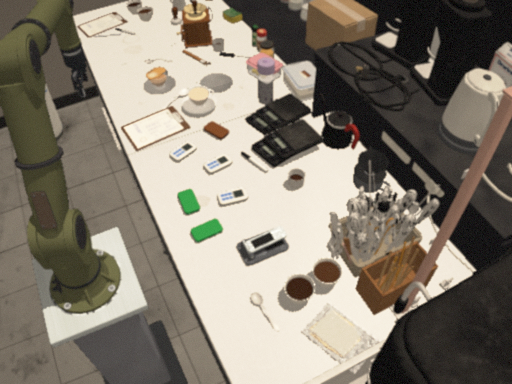

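View pics/side0.png

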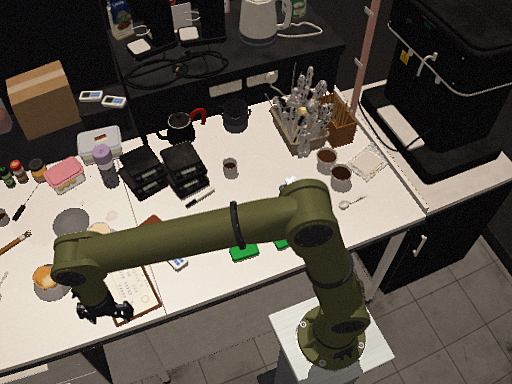

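The scene view shows the timers at about (183,152), (217,164) and (232,198), the stand at (263,244), and green decoys at (189,201) and (206,230). In the side view the arm hides the stand.

```bash
python3 - <<'E'
from h import *
import pickle
S=pickle.load(open("s0.pkl","rb"));s=S["scene"]
for n,u in dict(t1=(183,152),t2=(217,164),t3=(232,198),stand=(263,244),b1=(299,287),b2=(327,271),cup=(296,178),g1=(189,201),g2=(206,230)).items(): print(n,plane(s,[u],0.015)[0].round(3))
c=s["color"][135:275,160:320];cv2.imwrite("pics/crop0.png",cv2.resize(c,None,fx=4.2,fy=4.2,interpolation=cv2.INTER_CUBIC))
E
```

```text
t1 [0.467 0.37  0.015]
t2 [0.556 0.254 0.015]
t3 [0.538 0.083 0.015]
stand [ 0.546 -0.131  0.015]
b1 [ 0.571 -0.314  0.015]
b2 [ 0.673 -0.306  0.015]
cup [0.778 0.064 0.015]
g1 [0.402 0.138 0.015]
g2 [0.407 0.    0.015]
```

View pics/crop0.png

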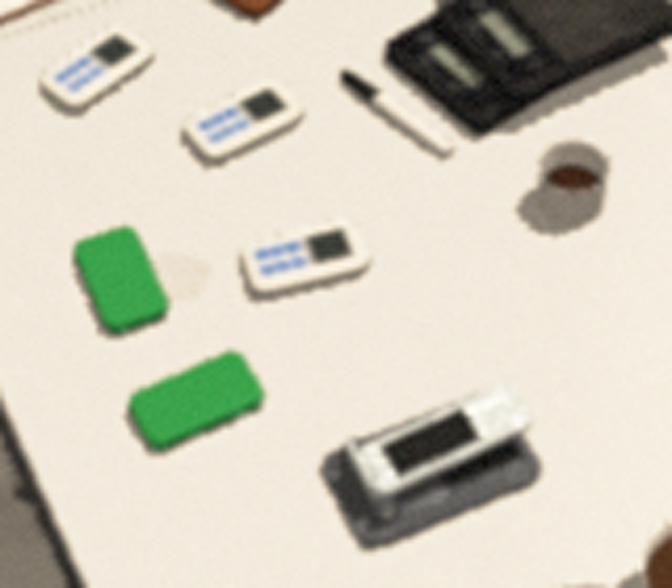

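The close-up shows the stand's dark foot corners at roughly crop (322,466), (370,547) and (540,465), with the white cradle over it. The timers' keypads and displays are clear, all pointing roughly +x.

```bash
cat >> h.py <<'E'
def blobs(img,kind,amin=8):
    h=cv2.cvtColor(img,cv2.COLOR_BGR2HSV)
    if kind=="blue": m=cv2.inRange(h,(100,60,60),(130,255,255))
    if kind=="dark": m=cv2.inRange(h,(0,0,0),(180,255,90))
    m=cv2.morphologyEx(m,cv2.MORPH_CLOSE,np.ones((3,3),np.uint8)) 
    n,l,st,c=cv2.connectedComponentsWithStats(m)
    return [(c[i],st[i],l==i) for i in range(1,n) if st[i,4]>=amin]
E
python3 - <<'E'
from h import *
import pickle
S=pickle.load(open("s0.pkl","rb"));s=S["scene"];im=s["color"]
f=lambda u:(160+u[0]/4.2-.4,135+u[1]/4.2-.4)
for n,k,d,c in (("t1",(80,74),(115,48),[(42,80),(75,105),(152,55),(118,35)]),("t2",(224,125),(265,103),[(183,128),(212,157),(302,110),(272,86)]),("t3",(279,258),(328,245),[(242,255),(256,290),(370,264),(350,232)])):
    p=plane(s,[f(k),f(d)],.017);v=p[1]-p[0]
    q=plane(s,[f(x) for x in c],.015)
    print(n,"yaw(len)",np.degrees(np.arctan2(v[1],v[0])).round(1),"mid",q.mean(0).round(3),"len",np.linalg.norm(q[3]+q[2]-q[0]-q[1])/2)
q=plane(s,[f(x) for x in [(322,466),(370,543),(540,462)]],.006);print(q.round(3))
for a,b in((1,0),(2,1)):
    v=q[a]-q[b];print(np.linalg.norm(v),np.degrees(np.arctan2(v[1],v[0])))
print("centre",(q[0]+q[2])/2)
w=snapshot("wrist");R=np.array(w["R"]);print("wristcam",-R.T@w["t"],R[2],R[0],w["mtx"],w["k1"],s["mtx"])
E
```

```text
t1 yaw(len) 22.7 mid [0.468 0.376 0.015] len 0.08640176149031363
t2 yaw(len) 10.7 mid [0.559 0.257 0.015] len 0.09172320278165122
t3 yaw(len) -7.8 mid [0.541 0.089 0.015] len 0.09305794733609973
[[ 0.471 -0.093  0.006]
 [ 0.473 -0.17   0.006]
 [ 0.619 -0.164  0.006]]
0.07690638411524962 -88.04132795802624
0.1453356771485267 2.173448047473071
centre [ 0.5445906  -0.12838354  0.006     ]
wristcam [0.12401227 0.64369873 0.37152444] [ 0.31014397 -0.10479655 -0.94489597] [ 0.314604    0.94922088 -0.00201349] [[313.52451502   0.         256.74910811]
 [  0.         313.52451502 191.9936138 ]
 [  0.           0.           1.        ]] 0.017416757923689904 [[455.85995629   0.         254.1244864 ]
 [  0.         455.85995629 189.43209788]
 [  0.           0.           1.        ]]
```

```bash
cat > snap.py <<'E'
import sys,pickle
from h import *
w=snapshot(sys.argv[2] if len(sys.argv)>2 else "wrist");pickle.dump(w,open(sys.argv[1]+".pkl","wb"));cv2.imwrite("pics/"+sys.argv[1]+".png",w["color"])
E
python3 -m crank '[0,0,2,2.8,-2.8,0,1,0,0,2,2.8,-2.8,0,1,0,0,2,2.8,-2.8,0,1,0,0,2,2.8,-2.8,0,1,0,0,2,2.8,-2.8,0,1]' 
python3 -m crank '[0,0,2,1.15,-3.8,0,1,0,0,2,1.15,-3.8,0,1,0,0,2,1.15,-3.8,0,1,0,0,2,1.15,-3.8,0,1,0,0,2,1.15,-3.8,0,1]' 
python3 snap.py wa
python3 -m crank '[0,0,0,1.15,-3.8,0,1,0,0,0,1.15,-3.8,0,1,0,0,0,1.15,-3.8,0,1,0,0,0,1.15,-3.8,0,1,0,0,0,1.15,-3.8,0,1]' 
python3 -m crank '[0,0,0,1.15,-3.8,0,1,0,0,0,1.15,-3.8,0,1,0,0,0,1.15,-3.8,0,1,0,0,0,1.15,-3.8,0,1,0,0,0,1.15,-3.8,0,1]' 
python3 -m crank '[0,0,0,1.15,-3.8,-3,1,0,0,0,0,0,0,1,0,0,0,0,0,0,1]' 
python3 snap.py wb
python3 -c "
import cv2,numpy as np
cv2.imwrite('pics/ab.png',cv2.resize(np.vstack([cv2.imread('pics/wa.png'),cv2.imread('pics/wb.png')]),None,fx=.78,fy=.78,interpolation=3))"
```

```text
time: 0.57
tool_pos: [0.346, 0.4752, 0.2311]
ee_rot: [-180.0, -0.0, 171.7]
contact_force: [1.2, -0.2, -0.9]
grip_width: 0.0856
gripper_force: 0.0
time: 0.98
tool_pos: [0.4026, 0.2848, 0.2311]
ee_rot: [180.0, -0.0, -178.3]
contact_force: [0.4, 0.5, 0.8]
grip_width: 0.0856
gripper_force: 0.0
time: 1.45
tool_pos: [0.46, 0.0951, 0.2313]
ee_rot: [180.0, 0.0, -178.4]
contact_force: [0.9, 0.3, -0.2]
grip_width: 0.0852
gripper_force: 0.0
time: 1.87
tool_pos: [0.5177, -0.0948, 0.2315]
ee_rot: [180.0, 0.0, -178.4]
contact_force: [0.7, 0.1, -0.8]
grip_width: 0.0854
gripper_force: 0.0
time: 2.12
tool_pos: [0.526, -0.1271, 0.2045]
ee_rot: [-180.0, -0.2, -178.7]
contact_force: [-0.0, 0.8, 0.9]
grip_width: 0.0855
gripper_force: 0.0
```

View pics/ab.png

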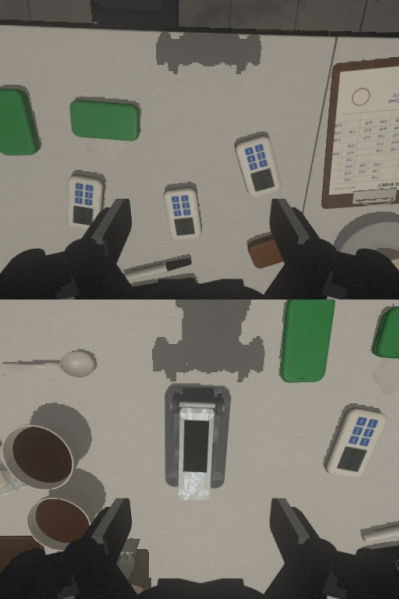

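Top half (`wa`): three timers at shown px (85,202), (182,212) and (257,166). Bottom half (`wb`): the stand's foot spans about (165–230, 385–487), with the cradle from its lip at y≈404 to its free end at y≈499.

```bash
python3 - <<'E'
from h import *
import pickle
w=pickle.load(open("wb.pkl","rb"));g=cv2.cvtColor(w["color"],cv2.COLOR_BGR2GRAY)
print("cols at row 215",[(i,int(g[213:217,i].mean())) for i in range(206,300,2)])
print("col 250",[(i,int(g[i,244:256].mean())) for i in range(100,270,2)])
print("col row150",[(i,int(g[148:152,i].mean())) for i in range(206,300,3)])
print("row250",[(i,int(g[247:250,i].mean())) for i in range(210,290,2)])
a=pickle.load(open("wa.pkl","rb"));im=a["color"]
for i,c in enumerate([(329,212),(233,271),(109,258)],1):
    x0,y0=c[0]-40,c[1]-50;sub=im[y0:y0+100,x0:x0+80]
    B=blobs(sub,"blue",4);D=blobs(sub,"dark",100)
    kb=np.mean([b[0] for b in B if b[1][4]<80 ],0)+(x0,y0); 
    d=min(D,key=lambda b:np.linalg.norm(b[0]-(40,60)));dd=d[0]+(x0,y0)
    P=plane(a,[kb,dd],.017);v=P[1]-P[0];v/=np.linalg.norm(v)
    print(i,len(B),kb,dd,d[1][4],"P",P.round(4),"yaw",np.degrees(np.arctan2(v[1],v[0])))
    gg=cv2.cvtColor(im,cv2.COLOR_BGR2GRAY).astype(float)
    for name,ax in(("L",v[:2]),("W",np.array([-v[1],v[0]]))):
        r=np.arange(-75,76,3)/1000;off=0.020 if name=="L" else 0.0
        n=np.array([-v[1],v[0]]) if name=="L" else v[:2]
        X=np.array([[*(P.mean(0)[:2]+ax*t+n*off),.015] for t in r]);u=proj(a,X)
        print(name,[(int(t*1000),int(cv2.remap(gg.astype(np.float32),np.array([[q[0]]],np.float32),np.array([[q[1]]],np.float32),1)[0,0])) for t,q in zip(r,u)])
E
```

```text
cols at row 215 [(206, 158), (208, 157), (210, 158), (212, 96), (214, 85), (216, 87), (218, 85), (220, 86), (222, 85), (224, 86), (226, 85), (228, 78), (230, 172), (232, 170), (234, 144), (236, 57), (238, 55), (240, 56), (242, 55), (244, 54), (246, 56), (248, 54), (250, 53), (252, 54), (254, 53), (256, 56), (258, 54), (260, 53), (262, 55), (264, 52), (266, 163), (268, 170), (270, 157), (272, 84), (274, 91), (276, 88), (278, 85), (280, 85), (282, 86), (284, 85), (286, 82), (288, 89), (290, 157), (292, 156), (294, 155), (296, 157), (298, 157)]
col 250 [(100, 155), (102, 155), (104, 156), (106, 155), (108, 94), (110, 93), (112, 75), (114, 57), (116, 56), (118, 57), (120, 56), (122, 56), (124, 57), (126, 56), (128, 57), (130, 59), (132, 103), (134, 151), (136, 166), (138, 117), (140, 159), (142, 159), (144, 162), (146, 191), (148, 193), (150, 194), (152, 195), (154, 155), (156, 52), (158, 52), (160, 51), (162, 51), (164, 51), (166, 51), (168, 51), (170, 51), (172, 52), (174, 51), (176, 51), (178, 51), (180, 51), (182, 50), (184, 50), (186, 50), (188, 51), (190, 51), (192, 52), (194, 50),
[... 3624 characters left out ...]
(69, 0), (72, 0), (75, 0)]
3 2 [nan nan] [124.24461465 280.54954524] 2089 P [[   nan    nan    nan]
 [0.5697 0.115  0.017 ]] yaw nan
L [(-75, 0), (-72, 0), (-69, 0), (-66, 0), (-63, 0), (-60, 0), (-57, 0), (-54, 0), (-51, 0), (-48, 0), (-45, 0), (-42, 0), (-39, 0), (-36, 0), (-33, 0), (-30, 0), (-27, 0), (-24, 0), (-21, 0), (-18, 0), (-15, 0), (-12, 0), (-9, 0), (-6, 0), (-3, 0), (0, 0), (3, 0), (6, 0), (9, 0), (12, 0), (15, 0), (18, 0), (21, 0), (24, 0), (27, 0), (30, 0), (33, 0), (36, 0), (39, 0), (42, 0), (45, 0), (48, 0), (51, 0), (54, 0), (57, 0), (60, 0), (63, 0), (66, 0), (69, 0), (72, 0), (75, 0)]
W [(-75, 0), (-72, 0), (-69, 0), (-66, 0), (-63, 0), (-60, 0), (-57, 0), (-54, 0), (-51, 0), (-48, 0), (-45, 0), (-42, 0), (-39, 0), (-36, 0), (-33, 0), (-30, 0), (-27, 0), (-24, 0), (-21, 0), (-18, 0), (-15, 0), (-12, 0), (-9, 0), (-6, 0), (-3, 0), (0, 0), (3, 0), (6, 0), (9, 0), (12, 0), (15, 0), (18, 0), (21, 0), (24, 0), (27, 0), (30, 0), (33, 0), (36, 0), (39, 0), (42, 0), (45, 0), (48, 0), (51, 0), (54, 0), (57, 0), (60, 0), (63, 0), (66, 0), (69, 0), (72, 0), (75, 0)]
  return _methods._mean(a, axis=axis, dtype=dtype,
  ret = ret.dtype.type(ret / rcount)
```

```bash
python3 - <<'E'
from h import *
import pickle
w=pickle.load(open("wb.pkl","rb"))
L=plane(w,[(211.5,215),(211.2,150),(289.3,215),(294.5,150),(250,107)],.010);print(L.round(4))
L0=plane(w,[(211.5,215),(289.3,215),(250,107)],.003);print(L0.round(4))
cx=L[4][0]+.0745;print("origin x",cx)
hx=cx-.052
c,d=ray(w,[(249,257.5)]);d=d[0]
for th in range(4,20,2):
    a=np.radians(th);r=lambda x,z:(hx+x*np.cos(a)-z*np.sin(a),.026+x*np.sin(a)+z*np.cos(a))
    for z in (10,):
        X,Z=r(.128,z/1000);p=c+d*(Z-c[2])/d[2];e=plane(w,[(228,249),(268.7,249)],Z)
        print(th,"model",X,Z,"seen",p.round(4),"sides",e[:,1],"width",e[1,1]-e[0,1])
print(plane(w,[(231,150),(273.7,150),(229.3,213),(271.3,213)],.05).round(4))
E
```

```text
[[ 0.5859 -0.1779  0.01  ]
 [ 0.5095 -0.1765  0.01  ]
 [ 0.5836 -0.0876  0.01  ]
 [ 0.5073 -0.0864  0.01  ]
 [ 0.4635 -0.1353  0.01  ]]
[[ 0.5889 -0.179   0.003 ]
 [ 0.5866 -0.0867  0.003 ]
 [ 0.464  -0.1354  0.003 ]]
origin x 0.5379962805142586
4 model 0.6129869142100749 0.04490446914184628 seen [ 0.6202 -0.133   0.0449] sides [-0.1558443  -0.11182388] width 0.04402042209341571
6 model 0.6122497984887212 0.04932486225194238 seen [ 0.6176 -0.1329  0.0493] sides [-0.15544195 -0.11206767] width 0.043374282332908215
8 model 0.6113588623035789 0.05371683761030408 seen [ 0.615  -0.1328  0.0537] sides [-0.15504219 -0.11230989] width 0.0427322964652429
10 model 0.610315191123152 0.058075044271489164 seen [ 0.6124 -0.1328  0.0581] sides [-0.1546455  -0.11255026] width 0.04209524665130926
12 model 0.6091200565000081 0.06239417243201126 seen [ 0.6098 -0.1327  0.0624] sides [-0.15425237 -0.11278846] width 0.04146390903817551
14 model 0.6077749145215895 0.06666895989951743 seen [ 0.6073 -0.1326  0.0667] sides [-0.15386328 -0.11302422] width 0.04083905281347318
16 model 0.6062814040361935 0.07089419850395907 seen [ 0.6048 -0.1326  0.0709] sides [-0.15347869 -0.11325725] width 0.0402214392682603
18 model 0.6046413446562888 0.07506474044294481 seen [ 0.6023 -0.1325  0.0751] sides [-0.15309909 -0.11348727] width 0.03961182086950568
[[ 0.5009 -0.1519  0.05  ]
 [ 0.4999 -0.1112  0.05  ]
 [ 0.566  -0.1538  0.05  ]
 [ 0.5649 -0.111   0.05  ]]
```

```bash

python3 -m crank '[0,-5,-0.9,3.8,-0.3,0,1,0,-5,-0.9,3.8,-0.3,0,1,0,0,0,0,0,-3.5,1,0,0,0,0,0,-3.5,1,0,0,0,0,0,-3.5,1]' 30
python3 -m crank '[0,0,0,0,0,-3.5,1,0,0,0,0,0,-2.5,1,0,0,0,0,0,-1,1,0,0,0,0,0,0,1]'
python3 snap.py wc; python3 snap.py sc scene; python3 snap.py sd side
python3 -c "
import cv2,numpy as np
a=cv2.imread('pics/wc.png');b=cv2.imread('pics/sc.png')[190:290,190:310];c=cv2.imread('pics/sd.png')[150:250,240:360]
r=lambda x:cv2.resize(x,(260,215),interpolation=2)
cv2.imwrite('pics/c3.png',np.hstack([cv2.resize(a,(512,430)),np.vstack([r(b),r(c)])]))"
```

```text
time: 2.58
tool_pos: [0.6044, -0.1282, 0.1014]
ee_rot: [-180.0, 10.2, -180.0]
contact_force: [0.5, 0.6, 0.2]
grip_width: 0.0855
gripper_force: 0.0
time: 2.92
tool_pos: [0.6015, -0.1286, 0.0289]
ee_rot: [-180.0, 9.7, 180.0]
contact_force: [0.4, -0.1, -0.2]
grip_width: 0.0854
gripper_force: 0.0
```

View pics/c3.png

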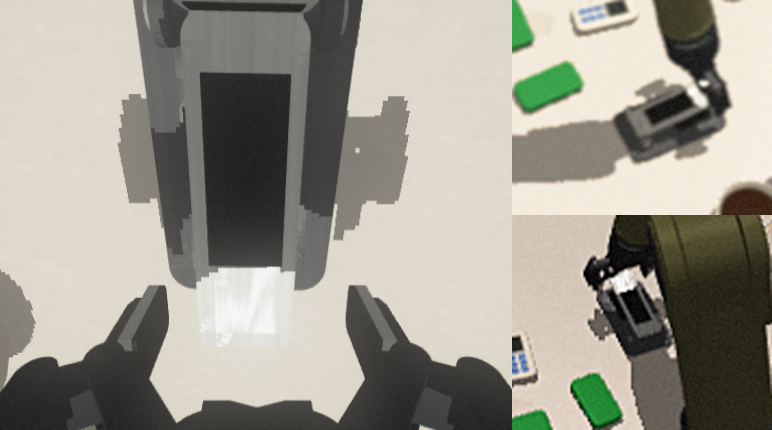

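The wrist view shows the plate between the open fingers, about 5 mm to the -y side of their centre. The black pad ends at rows ~65 and ~238 (full-image px), and the free end is at row ~309.

```bash
python3 - <<'E'
from h import *
import pickle
b=pickle.load(open("wb.pkl","rb"));c=pickle.load(open("wc.pkl","rb"))
gb=cv2.cvtColor(b["color"],cv2.COLOR_BGR2GRAY).astype(int);gc=cv2.cvtColor(c["color"],cv2.COLOR_BGR2GRAY).astype(int)
print([(i,gc[i,240:250].mean().round()) for i in list(range(58,72))+list(range(230,244))+list(range(298,316))])
print([(i,gb[i,245:254].mean().round()) for i in list(range(152,158))+list(range(217,224))])
print("wc cols row270",[(i,gc[268:272,i].mean().round()) for i in list(range(190,206))+list(range(284,300))])
E
```

```text
[(58, np.float64(122.0)), (59, np.float64(122.0)), (60, np.float64(122.0)), (61, np.float64(122.0)), (62, np.float64(122.0)), (63, np.float64(123.0)), (64, np.float64(123.0)), (65, np.float64(72.0)), (66, np.float64(46.0)), (67, np.float64(44.0)), (68, np.float64(43.0)), (69, np.float64(43.0)), (70, np.float64(43.0)), (71, np.float64(43.0)), (230, np.float64(67.0)), (231, np.float64(69.0)), (232, np.float64(71.0)), (233, np.float64(70.0)), (234, np.float64(73.0)), (235, np.float64(73.0)), (236, np.float64(74.0)), (237, np.float64(88.0)), (238, np.float64(118.0)), (239, np.float64(194.0)), (240, np.float64(227.0)), (241, np.float64(228.0)), (242, np.float64(228.0)), (243, np.float64(228.0)), (298, np.float64(226.0)), (299, np.float64(226.0)), (300, np.float64(225.0)), (301, np.float64(226.0)), (302, np.float64(225.0)), (303, np.float64(225.0)), (304, np.float64(224.0)), (305, np.float64(225.0)), (306, np.float64(224.0)), (307, np.float64(224.0)), (308, np.float64(224.0)), (309, np.float64(224.0)), (310, np.float64(222.0)), (311, np.float64(221.0)), (312, np.float64(221.0)), (313, np.f
[... 547 characters left out ...]
195, np.float64(218.0)), (196, np.float64(220.0)), (197, np.float64(222.0)), (198, np.float64(225.0)), (199, np.float64(226.0)), (200, np.float64(227.0)), (201, np.float64(228.0)), (202, np.float64(227.0)), (203, np.float64(225.0)), (204, np.float64(224.0)), (205, np.float64(224.0)), (284, np.float64(228.0)), (285, np.float64(228.0)), (286, np.float64(228.0)), (287, np.float64(228.0)), (288, np.float64(228.0)), (289, np.float64(226.0)), (290, np.float64(224.0)), (291, np.float64(223.0)), (292, np.float64(221.0)), (293, np.float64(220.0)), (294, np.float64(219.0)), (295, np.float64(220.0)), (296, np.float64(220.0)), (297, np.float64(218.0)), (298, np.float64(219.0)), (299, np.float64(218.0))]
```

```bash
python3 - <<'E'
from h import *
import pickle
b=pickle.load(open("wb.pkl","rb"));c=pickle.load(open("wc.pkl","rb"))
def tri2(rb,rc): # intersect in x-z plane
    (o1,d1),(o2,d2)=ray(b,[(250,rb)]),ray(c,[(246,rc)]);d1=d1[0];d2=d2[0]
    A=np.c_[d1[[0,2]],-d2[[0,2]]];t=np.linalg.solve(A,(o2-o1)[[0,2]]);return (o1+d1*t[0])[[0,2]]
p=tri2(154.4,65.0);q=tri2(220.6,238.5);e=tri2(257.5,309.5);v=q-p
ang=np.degrees(np.arctan2(v[1],v[0]));print(p,q,e,np.linalg.norm(v),ang,np.degrees(np.arctan2(*(e-p)[::-1])))
# perpendicular distance from hinge -> face is 10 mm from axis
n=np.array([-v[1],v[0]])/np.linalg.norm(v)
for hx in(.485,.487,.489):print("face height above hinge",n@(p-[hx,.026]))
E
```

```text
[0.50739583 0.03750357] [0.57608783 0.04521342] [0.62013779 0.04498415] 0.06912331015892534 6.403965285447356 3.796089819256101
face height above hinge 0.008933808889765107
face height above hinge 0.009156884305606615
face height above hinge 0.009379959721448122
```

```bash

python3 -m crank '[0,3,0,0,-0.45,-0.6,1,0,0,0,0,0,0,0.3,0,0,0,0,0,0,0.3,0,0,0,0,0,0,0.3,0,0,0,0,0,0,0.3]' 30
python3 -m crank '[0,0,0,0,0,0,0.3,0,0,0,0,0,0,0.3,0,0,0,0,0,0,0.3]'
python3 snap.py wd; python3 -c "
from station import *
s=read_state();print(s['ee_rot'],s['tool_pos'],s['ft_torque'],s['contact_force'])"
```

```text
time: 3.48
tool_pos: [0.6037, -0.1348, 0.0262]
ee_rot: [-179.9, 7.1, 179.8]
contact_force: [0.5, 1.5, 0.8]
grip_width: 0.0431
gripper_force: 31.8
time: 3.73
tool_pos: [0.6037, -0.1348, 0.0258]
ee_rot: [-179.9, 7.1, 179.8]
contact_force: [2.8, 1.6, 0.9]
grip_width: 0.0435
gripper_force: 32.0
[-179.903739      7.08341457  179.84341112] [ 0.60374053 -0.13483483  0.02569537] [ 0.42721861 -0.21135678 -0.06858208] [2.2835313  2.46788394 0.54318726]
```

```bash

python3 -m crank '[0,-2.5,0,-0.02,0,0.51,0.3,0,-2.5,0,-0.02,0,0.51,0.3,0,-2.5,0,-0.07,0,0.5,0.3,0,-2.5,0,-0.07,0,0.5,0.3,0,-2.5,0,-0.11,0,0.5,0.3]' 40
python3 -m crank '[0,-2.5,0,-0.11,0,0.5,0.3,0,-2.5,0,-0.15,0,0.49,0.3,0,-2.5,0,-0.15,0,0.48,0.3,0,-2.5,0,-0.19,0,0.47,0.3,0,-2.5,0,-0.2,0,0.47,0.3]'
python3 -m crank '[0,-2.5,0,-0.23,0,0.46,0.3,0,-2.5,0,-0.24,0,0.45,0.3,0,-2.5,0,-0.27,0,0.43,0.3,0,-2.5,0,-0.28,0,0.42,0.3,0,-3,0,-0.36,0,0.49,0.3]'
python3 -m crank '[0,0,0,0,0,0,0.3,0,0,0,0,0,0,0.3,0,0,0,0,0,0,0.3]'
python3 snap.py we;
```

```text
time: 4.2
tool_pos: [0.6009, -0.1349, 0.0509]
ee_rot: [-179.9, 19.7, 179.8]
contact_force: [3.9, 2.0, -2.1]
grip_width: 0.0433
gripper_force: 41.6
time: 4.62
tool_pos: [0.5923, -0.1349, 0.0748]
ee_rot: [-179.9, 32.1, 179.9]
contact_force: [4.7, 2.4, -3.3]
grip_width: 0.043
gripper_force: 41.6
time: 5.03
tool_pos: [0.5814, -0.1416, 0.0979]
ee_rot: [-178.6, 41.4, -179.6]
contact_force: [0.5, -0.9, -9.7]
grip_width: 0.043
gripper_force: 41.8
time: 5.28
tool_pos: [0.5841, -0.1385, 0.0996]
ee_rot: [-178.6, 41.5, -179.2]
contact_force: [-1.2, 0.4, -10.7]
grip_width: 0.0431
gripper_force: 41.8
```

```bash
python3 snap.py se scene; python3 snap.py sf side
python3 -c "
import cv2,numpy as np
from station import *
s=read_state();print(s['joint_positions'].round(1),s['ft_torque'],s['contact_force'])
a=cv2.imread('pics/we.png');b=cv2.imread('pics/se.png')[190:290,190:310];c=cv2.imread('pics/sf.png')[150:250,240:360]
r=lambda x:cv2.resize(x,(260,215),interpolation=2)
cv2.imwrite('pics/e3.png',np.hstack([cv2.resize(a,(512,430)),np.vstack([r(b),r(c)])]))"
```

```text
[-27.5  -3.3  44.5 134.8 -49.6  11.1 153.9] [0.28552505 1.82815672 0.15044347] [ -0.16762503   0.11961158 -10.3263109 ]
```

View pics/e3.png

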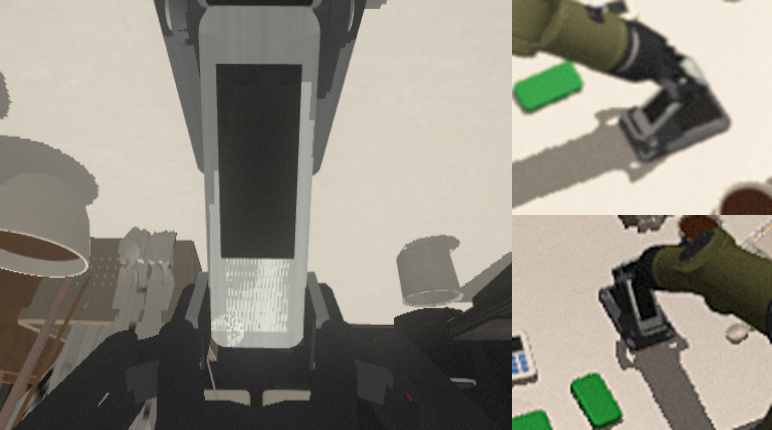

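The wrist view shows the plate still gripped and the stand in place. Joint 7 is at its limit with the tool tilted, so I'll ease the force off, release, and regrip closer to vertical.

```bash

python3 -m crank '[0,0,0,0,0,-0.3,0.3,0,0,0,0,0,0,0.3]' 
python3 -m crank '[0,0,0,0,0,-0.3,0.3,0,0,0,0,0,0,0.3]' 20
python3 -c "
from station import *
s=read_state();print(s['joint_positions'].round(1),s['ft_torque'],s['contact_force'])"
```

```text
time: 5.6
tool_pos: [0.5852, -0.1413, 0.0987]
ee_rot: [-178.4, 41.7, -179.4]
contact_force: [-1.6, -0.9, -9.6]
grip_width: 0.0429
gripper_force: 41.9
time: 5.77
tool_pos: [0.5856, -0.1407, 0.0961]
ee_rot: [-178.5, 41.7, -179.3]
contact_force: [-1.0, -0.9, -8.3]
grip_width: 0.0431
gripper_force: 42.0
[-44.6  -4.5  61.7 135.3 -48.    9.7 153.6] [-0.25147909  1.86970777 -0.27710286] [-1.00761755 -0.9137899  -8.26630397]
```

```bash

python3 -m crank '[0,0,0,0,0,-0.2,1,0,0,0,0,0,0,1,0,0,0,0,0,0,1,0,0,0,0,0,0,1,0,0,0,0,0,0,1]' 
python3 snap.py wf
python3 -m crank '[0,3,0,-1,0,1.5,1,0,5,0,-1,0,2,1,0,5,0,-0.5,0,2.5,1,0,5,0,0,0,2.5,1,0,5,0,0,0,2.5,1]'
python3 -m crank '[0,5,0,0,0,2,1,0,5,0,0,0,2,1,0,4,0,0,0,0,1,0,4,0,0,0,0,1,0,0,0,0,0,0,1]'
python3 snap.py wg
python3 -c "
from station import *
s=read_state();print(s['joint_positions'].round(1),s['ft_torque'],s['contact_force'])"
```

```text
time: 6.18
tool_pos: [0.5869, -0.1409, 0.0958]
ee_rot: [-178.4, 41.9, -179.3]
contact_force: [0.4, 0.8, -0.2]
grip_width: 0.0856
gripper_force: 0.0
time: 6.65
tool_pos: [0.58, -0.1294, 0.1713]
ee_rot: [179.3, 27.0, -179.3]
contact_force: [2.3, 0.3, 0.3]
grip_width: 0.0852
gripper_force: 0.0
time: 7.07
tool_pos: [0.5852, -0.1275, 0.2123]
ee_rot: [179.0, 9.4, -179.2]
contact_force: [0.3, 1.3, 0.5]
grip_width: 0.0856
gripper_force: 0.0
[-20.4   6.3  34.6 101.7  -7.6  64.4 107.4] [-0.02802985  0.23916692  0.04644605] [ 0.24288515  0.34402672 -0.72217022]
```

```bash
cat > pad.py <<'E'
import sys,pickle
from h import *
# face pad: dark quadrilateral; report image midpoints of its near and far edges
def pad(name,lo=75):
    w=pickle.load(open(name+".pkl","rb"));g=cv2.cvtColor(w["color"],cv2.COLOR_BGR2GRAY)
    m=cv2.morphologyEx((g<lo).astype(np.uint8),cv2.MORPH_OPEN,np.ones((5,5),np.uint8))
    best=None
    for c in cv2.findContours(m,cv2.RETR_EXTERNAL,cv2.CHAIN_APPROX_NONE)[0]:
        r=cv2.minAreaRect(c);a=cv2.contourArea(c);R=r[1][0]*r[1][1]
        if a<900 or a/R<.8: continue
        q=cv2.approxPolyDP(c,.04*cv2.arcLength(c,True),True).reshape(-1,2)
        print(name,r[0],r[1],r[2],"fill",round(a/R,2),q.tolist())
    return w,g
if __name__=="__main__":
    for n in sys.argv[1:]: pad(n)
E
python3 pad.py wf wg
```

```text
wf (258.0, 139.5) (169.0, 84.0) 90.0 fill 0.9 [[216, 55], [221, 222], [289, 224], [300, 56]]
wg (238.0, 95.0) (76.0, 38.0) 90.0 fill 0.95 [[221, 57], [219, 132], [256, 133], [257, 58]]
```

```bash
cat >> pad.py <<'E'
def corners(w,g,q): # refine
    return cv2.cornerSubPix(g,np.array(q,np.float32).reshape(-1,1,2),(4,4),(-1,-1),(3,30,.01)).reshape(-1,2)
def slope(n1,q1,n2,q2):
    w1,g1=pad(n1);w2,g2=pad(n2);c1=corners(w1,g1,q1);c2=corners(w2,g2,q2)
    P=np.array([tri(w1,a,w2,b) for a,b in zip(c1,c2)]);print(c1.tolist(),c2.tolist());print(P.round(4))
    v=(P[1]+P[2]-P[0]-P[3])/2;print("len",np.linalg.norm(v),"angle",np.degrees(np.arctan2(v[2],np.hypot(*v[:2]))),"yaw",np.degrees(np.arctan2(v[1],v[0])))
    # angle from single views: edges known distance apart along face 10 mm off the hinge, hinge x fitted
E
python3 -c "
from pad import *
slope('wf',[[216,55],[221,222],[289,224],[300,56]],'wg',[[221,57],[219,132],[256,133],[257,58]])
slope('wb',[[235,154],[235,220],[265,220],[268,154]],'wg',[[221,57],[219,132],[256,133],[257,58]]) if 0 else 0
slope('wb',[[235,154],[235,220],[265,220],[268,154]],'wc',[[180,65],[180,238],[258,238],[261,65]])
"
```

```text
wf (258.0, 139.5) (169.0, 84.0) 90.0 fill 0.9 [[216, 55], [221, 222], [289, 224], [300, 56]]
wg (238.0, 95.0) (76.0, 38.0) 90.0 fill 0.95 [[221, 57], [219, 132], [256, 133], [257, 58]]
[[215.6709747314453, 53.59053421020508], [220.26248168945312, 223.78965759277344], [290.2469787597656, 225.0784454345703], [301.42919921875, 55.622989654541016]] [[221.0041046142578, 56.36294174194336], [217.92160034179688, 132.60911560058594], [256.6011657714844, 133.9649200439453], [257.5149841308594, 57.50225830078125]]
[[ 0.505  -0.1564  0.0431]
 [ 0.5582 -0.157   0.0887]
 [ 0.5589 -0.1254  0.0884]
 [ 0.5053 -0.1248  0.0436]]
len 0.06996417250604019 angle 40.25179103208957 yaw -0.6699759123089799
wb (250.61427307128906, 187.60067749023438) (30.394132614135742, 65.16425323486328) 2.726310968399048 fill 0.94 [[237, 155], [236, 219], [264, 220], [267, 156]]
wc (245.0, 150.5) (171.0, 90.0) 90.0 fill 0.89 [[200, 65], [209, 235], [280, 236], [290, 67]]
[[236.40359497070312, 153.48175048828125], [234.19857788085938, 219.9758758544922], [264.4353942871094, 221.3677978515625], [267.4234924316406, 155.1133575439453]] [[176.50892639160156, 68.23937225341797], [180.0, 238.0], [259.0826721191406, 238.3958282470703], [261.0, 65.0]]
[[ 0.5018 -0.1465  0.0718]
 [ 0.5631 -0.1512  0.0665]
 [ 0.5749 -0.1223  0.0476]
 [ 0.5023 -0.1223  0.0686]]
len 0.06827080100089679 angle -11.107171841192253 yaw -2.0266146923413353
```

```bash
python3 -c "
import cv2,numpy as np
a=cv2.imread('pics/wb.png')[80:280,180:320];b=cv2.imread('pics/wg.png')[0:200,170:310]
cv2.imwrite('pics/bg.png',cv2.resize(np.hstack([a,b]),None,fx=2.8,fy=2.8,interpolation=2))"
```

View pics/bg.png

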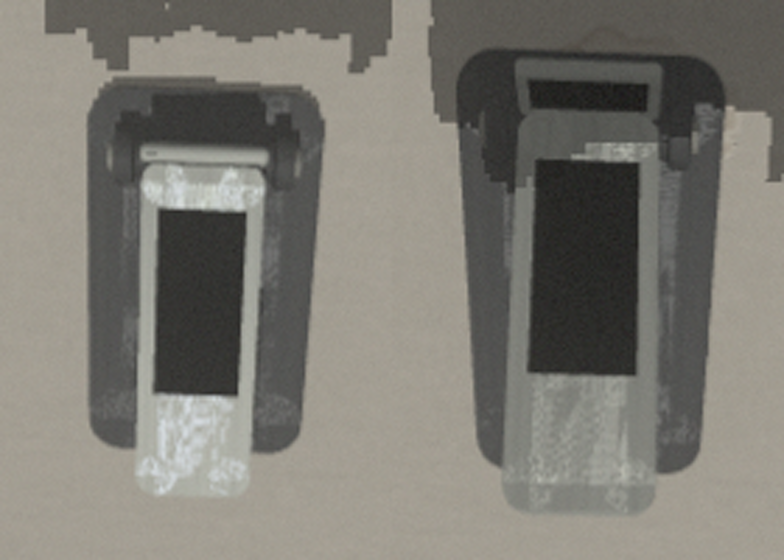

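The side-by-side shows the cradle raised on an undistorted stand. Foot edges (full px) are rows 109–241 in `wb` and rows 18–168 in `wg`.

```bash
python3 - <<'E'
from h import *
import pickle
for n,F,Bk,L,R in(("wb",(250,109),(235,241),[(211.4,130),(212,215)],[(295.5,120),(288.5,215)]),("wg",(240,18.2),(240,168.5),[(193.6,40),(201.4,157)],[(288.9,32),(278.9,160)])):
    w=pickle.load(open(n+".pkl","rb"))
    f=plane(w,[F,Bk],.009);l=plane(w,L,.009);r=plane(w,R,.009)
    print(n,"x",f[:,0].round(4),f[:,0].mean().round(4),"y",l[:,1].round(4),r[:,1].round(4),"mid",((l+r)/2)[:,1].round(4), "yawL",np.degrees(np.arctan2(*(l[1]-l[0])[[1,0]])),"yawR",np.degrees(np.arctan2(*(r[1]-r[0])[[1,0]])))
E
```

```text
wb x [0.4656 0.6194] 0.5425 y [-0.176  -0.1775] [-0.0872 -0.0884] mid [-0.1316 -0.133 ] yawL -0.9101478808465774 yawR -0.6180741949406022
wg x [0.4759 0.6259] 0.5509 y [-0.1846 -0.1852] [-0.0955 -0.098 ] mid [-0.14   -0.1416] yawL -0.3036104434835519 yawR -1.140172446481212
```

```bash

python3 -m crank '[0,0,-1.5,-2.8,-0.4,0,1,0,0,0,-2.8,-0.4,-2,1,0,0,0,-2.8,-0.4,-3,1,0,0,0,0,0,-3,1,0,0,0,0,0,-3,1]' 60
python3 -m crank '[0,0,0,0,0,-2.5,1,0,0,0,0,0,0,1]'
python3 -c "
from station import *
s=read_state();print(s['joint_positions'].round(1),s['tool_pos'],s['ee_rot'])"
```

```text
time: 7.53
tool_pos: [0.4962, -0.1404, 0.1008]
ee_rot: [178.8, 9.6, 179.1]
contact_force: [1.0, 0.5, -0.1]
grip_width: 0.0853
gripper_force: 0.0
time: 7.7
tool_pos: [0.493, -0.1393, 0.0716]
ee_rot: [178.8, 8.9, 179.2]
contact_force: [-0.8, -0.1, 0.6]
grip_width: 0.0855
gripper_force: 0.0
[-19.7   4.2  36.2 121.   -8.1  47.6 110.6] [ 0.49299523 -0.13931249  0.07163153] [178.82272568   8.9228201  179.15876077]
```

```bash

python3 -m crank '[0,0,0,0.4,-0.1,-2,1,0,0,0,0.4,0,-2,1,0,0,0,0,0,-1.2,1,0,0,0,0,0,-0.5,1,0,0,0,0,0,0,1]'
python3 -m crank '[0,0,0,0,0,0,0.4,0,0,0,0,0,0,0.4,0,0,0,0,0,0,0.4,0,0,0,0,0,0,0.4,0,0,0,0,0,0,0.4]' 60
```

```text
time: 8.12
tool_pos: [0.5057, -0.1412, 0.0196]
ee_rot: [178.9, 9.4, 179.2]
contact_force: [0.0, 0.5, -0.2]
grip_width: 0.0852
gripper_force: 0.0
time: 8.53
tool_pos: [0.5072, -0.1409, 0.0219]
ee_rot: [178.8, 9.5, 179.2]
contact_force: [-4.8, 1.5, 9.4]
grip_width: 0.063
gripper_force: 63.1
```

```bash

python3 -m crank '[0,0,0,-0.2,0.2,0.1,0.4,0,0,0,-0.2,0.2,0.1,0.4,0,0,0,-0.2,0.2,0,0.4,0,0,0,-0.2,0.2,0,0.4,0,0,0,0,0,0,0.4]'
python3 -m crank '[0,0,0,0,0,0,1,0,0,0,0,0,0,1,0,0,0,0,0,0,1,0,0,0,0,0,0,1]' 30
python3 -m crank '[0,0,0,0,0,2,1,0,0,0,0,0,3,1,0,0,0,0,0,4,1,0,0,0,0,0,4,1,0,0,0,0,0,3,1]'
python3 -m crank '[0,0,0,4,0,2,1,0,0,0,4,0,1,1,0,0,0,0,0,0,1,0,0,0,0,0,0,1]'
python3 snap.py wh; python3 pad.py wh
```

```text
time: 8.95
tool_pos: [0.4984, -0.1335, 0.0221]
ee_rot: [178.9, 9.5, 179.2]
contact_force: [0.6, -2.3, -3.1]
grip_width: 0.0627
gripper_force: 67.6
time: 9.28
tool_pos: [0.4985, -0.1328, 0.022]
ee_rot: [178.9, 9.4, 179.3]
contact_force: [0.4, -0.0, 0.0]
grip_width: 0.085
gripper_force: 0.0
time: 9.7
tool_pos: [0.4991, -0.1336, 0.1853]
ee_rot: [178.9, 9.6, 179.2]
contact_force: [0.6, 0.6, -0.5]
grip_width: 0.0852
gripper_force: 0.0
time: 10.03
tool_pos: [0.5771, -0.1324, 0.2099]
ee_rot: [179.0, 9.3, 179.4]
contact_force: [-1.0, -0.3, -0.6]
grip_width: 0.0852
gripper_force: 0.0
wh (252.0, 95.0) (76.0, 38.0) 90.0 fill 0.98 [[233, 57], [233, 132], [270, 133], [270, 57]]
```

```bash

python3 -m crank '[0,0,0,-4,0,-1,1,0,0,0,-4,0,-1,1,0,0,0,-1,0,-1,1,0,0,0,0,0,0,1,0,0,0,0,0,0,1]'
python3 snap.py wi; python3 pad.py wi
```

```text
time: 10.5
tool_pos: [0.4847, -0.1331, 0.1804]
ee_rot: [178.8, 9.4, 179.2]
contact_force: [0.7, 0.5, -0.3]
grip_width: 0.0854
gripper_force: 0.0
wi (254.0, 208.0) (76.0, 34.0) 90.0 fill 1.0 [[237, 170], [237, 246], [271, 246], [270, 170]]
```

```bash

python3 -c "
from pad import *
slope('wh',[[233,57],[233,132],[270,133],[270,57]],'wi',[[237,170],[237,246],[271,246],[271,170]])
slope('wf',[[216,55],[221,222],[289,224],[300,56]],'wg',[[221,57],[219,132],[256,133],[257,58]])
import pickle
w=pickle.load(open('wh.pkl','rb'));g=cv2.cvtColor(w['color'],cv2.COLOR_BGR2GRAY)
print([(i,int(g[100:104,i].mean())) for i in range(200,304,3)]);print([(i,int(g[i,285:289].mean())) for i in range(0,180,3)])
print(plane(w,[(210,102),(287,102),(250,18),(250,168)],.009))
"
```

```text
wh (252.0, 95.0) (76.0, 38.0) 90.0 fill 0.98 [[233, 57], [233, 132], [270, 133], [270, 57]]
wi (254.0, 208.0) (76.0, 34.0) 90.0 fill 1.0 [[237, 170], [237, 246], [271, 246], [270, 170]]
[[234.52284240722656, 55.69740295410156], [231.9574432373047, 133.36766052246094], [271.16741943359375, 133.66275024414062], [269.42254638671875, 55.90120315551758]] [[236.31663513183594, 169.07904052734375], [235.40200805664062, 246.56875610351562], [272.1606140136719, 246.64495849609375], [270.30963134765625, 168.56117248535156]]
[[ 0.4952 -0.1481  0.0444]
 [ 0.5493 -0.1499  0.0881]
 [ 0.5498 -0.118   0.0886]
 [ 0.4957 -0.1176  0.0434]]
len 0.070023778993179 angle 39.42383105278309 yaw -1.1811202204716484
wf (258.0, 139.5) (169.0, 84.0) 90.0 fill 0.9 [[216, 55], [221, 222], [289, 224], [300, 56]]
wg (238.0, 95.0) (76.0, 38.0) 90.0 fill 0.95 [[221, 57], [219, 132], [256, 133], [257, 58]]
[[215.6709747314453, 53.59053421020508], [220.26248168945312, 223.78965759277344], [290.2469787597656, 225.0784454345703], [301.42919921875, 55.622989654541016]] [[221.0041046142578, 56.36294174194336], [217.92160034
[... 773 characters left out ...]
, (27, 48), (30, 44), (33, 46), (36, 48), (39, 45), (42, 49), (45, 52), (48, 51), (51, 49), (54, 70), (57, 69), (60, 74), (63, 78), (66, 78), (69, 79), (72, 77), (75, 79), (78, 79), (81, 77), (84, 80), (87, 79), (90, 79), (93, 79), (96, 80), (99, 81), (102, 81), (105, 80), (108, 81), (111, 83), (114, 82), (117, 81), (120, 83), (123, 85), (126, 83), (129, 84), (132, 84), (135, 83), (138, 85), (141, 86), (144, 85), (147, 90), (150, 91), (153, 102), (156, 99), (159, 85), (162, 85), (165, 100), (168, 156), (171, 158), (174, 159), (177, 159)]
[[ 0.5414114  -0.17613543  0.009     ]
 [ 0.54227098 -0.09737648  0.009     ]
 [ 0.46717111 -0.13394811  0.009     ]
 [ 0.61553689 -0.13662838  0.009     ]]
```

```bash

python3 -m crank '[0,-3,0,3.2,-0.1,0,1,0,-3,0,3.2,-0.1,0,1,0,0,0,3,0,-1,1,0,0,0,0,0,-3,1,0,0,0,0,0,-3,1]' 30
python3 -m crank '[0,0,0,0,0,-2,1,0,0,0,0,0,-1,1,0,0,0,0,0,0,1]'
python3 -c "
from station import *
s=read_state();print(s['joint_positions'].round(1),s['tool_pos'],s['ee_rot'])"
```

```text
time: 10.97
tool_pos: [0.584, -0.1352, 0.1118]
ee_rot: [179.0, 15.7, 179.4]
contact_force: [-0.1, 0.9, -1.4]
grip_width: 0.0854
gripper_force: 0.0
time: 11.22
tool_pos: [0.5789, -0.1349, 0.0781]
ee_rot: [178.9, 15.2, 179.3]
contact_force: [-0.4, -0.7, -0.3]
grip_width: 0.0857
gripper_force: 0.0
[-21.7  10.8  38.  115.4 -17.   42.7 115.6] [ 0.57893213 -0.13493898  0.0781494 ] [178.88829358  15.16528263 179.25864926]
```

```bash

python3 -m crank '[0,0,0,0,0,0,0.3,0,0,0,0,0,0,0.3,0,0,0,0,0,0,0.3,0,0,0,0,0,0,0.3,0,0,0,0,0,0,0.3]' 30
python3 -m crank '[0,-1.75,0,-0.16,0,0.27,0.3,0,-1.75,0,-0.17,0,0.26,0.3,0,-1.75,0,-0.18,0,0.26,0.3,0,-1.75,0,-0.19,0,0.25,0.3,0,0,0,0,0,0,0.3]' 
python3 -m crank '[0,0,0,0,0,0,0.3,0,0,0,0,0,0,0.3]'
python3 -m crank '[0,0,0,0,0,0,1,0,0,0,0,0,0,1,0,0,0,0,0,0,1,0,0,0,0,0,0,1]'
python3 -m crank '[0,0,0,0,0,3,1,0,0,0,0,0,4,1,0,0,0,0,0,4,1,0,0,0,0,0,2,1,0,0,0,0,0,0,1]'
python3 snap.py wj
python3 -m crank '[0,3,0,-4,0,-1,1,0,3,0,-4,0,0,1,0,3,0,-2,0,-1,1,0,0,0,0,0,0,1,0,0,0,0,0,0,1]'
python3 snap.py wk; python3 pad.py wj wk
```

```text
time: 11.63
tool_pos: [0.5813, -0.1351, 0.0823]
ee_rot: [178.8, 15.6, 179.2]
contact_force: [0.8, 1.1, 2.1]
grip_width: 0.043
gripper_force: 30.8
time: 12.05
tool_pos: [0.5739, -0.1352, 0.0929]
ee_rot: [178.7, 22.7, 179.1]
contact_force: [4.2, 0.0, -0.1]
grip_width: 0.0433
gripper_force: 31.2
time: 12.22
tool_pos: [0.5744, -0.1351, 0.0923]
ee_rot: [178.7, 22.6, 179.2]
contact_force: [4.3, 0.7, 1.6]
grip_width: 0.0434
gripper_force: 31.3
time: 12.55
tool_pos: [0.5717, -0.1354, 0.0898]
ee_rot: [178.7, 22.3, 179.2]
contact_force: [-0.4, -0.8, 0.1]
grip_width: 0.0854
gripper_force: 0.0
time: 12.97
tool_pos: [0.5756, -0.1362, 0.2271]
ee_rot: [178.7, 22.9, 179.2]
contact_force: [0.9, 0.2, -0.8]
grip_width: 0.0852
gripper_force: 0.0
time: 13.43
tool_pos: [0.4721, -0.135, 0.1994]
ee_rot: [178.8, 13.3, 179.2]
contact_force: [1.1, 0.0, 1.1]
grip_width: 0.0857
gripper_force: 0.0
wj (255.0, 47.5) (89.0, 40.0) 90.0 fill 0.99 [[235, 3], [236, 92], [275, 92], [275, 5]]
wk (256.0, 198.5) (71.0, 32.0) 90.0 fill 0.99 [[240, 164], [240, 234], [272, 234], [271, 163]]
```

```bash

python3 -c "
from pad import *
slope('wj',[[235,3],[236,92],[275,92],[275,4]],'wk',[[240,164],[240,234],[272,234],[272,163]])"; python3 - <<'E'
# measure the timers from view wa: keypad and display centroids, hand windows
from h import *
import pickle
a=pickle.load(open("wa.pkl","rb"));im=a["color"];h=cv2.cvtColor(im,cv2.COLOR_BGR2HSV)
for i,c in enumerate([(329,212),(233,271),(109,258)],1):
    x0,y0=c[0]-26,c[1]-42
    sub=h[y0:y0+90,x0:x0+52]
    mb=cv2.inRange(sub,(95,70,50),(135,255,255));ys,xs=np.nonzero(mb);kb=np.array([xs.mean()+x0,ys.mean()+y0])
    md=cv2.inRange(sub,(0,0,0),(180,110,75));md=cv2.morphologyEx(md,cv2.MORPH_OPEN,np.ones((5,5),np.uint8))
    n,l,st,cc=cv2.connectedComponentsWithStats(md);print([(st[j].tolist(),cc[j].round(1).tolist()) for j in range(1,n)])
    cand=[j for j in range(1,n) if 150<st[j,4]<700]
    if not cand: continue
    d=cc[cand[0]]+(x0,y0);P=plane(a,[kb,d],.017);v=(P[1]-P[0])[:2]
    print(i,len(xs),kb,d,P[:,:2].round(4),"yaw",np.degrees(np.arctan2(v[1],v[0])),"gap",np.linalg.norm(v))
E
```

```text
wj (255.0, 47.5) (89.0, 40.0) 90.0 fill 0.99 [[235, 3], [236, 92], [275, 92], [275, 5]]
wk (256.0, 198.5) (71.0, 32.0) 90.0 fill 0.99 [[240, 164], [240, 234], [272, 234], [271, 163]]
[[234.7504425048828, 1.75838041305542], [235.253662109375, 93.28290557861328], [275.4895935058594, 93.33341217041016], [274.624755859375, 1.6325763463974]] [[239.427490234375, 162.0384063720703], [239.53103637695312, 234.9109649658203], [272.7786865234375, 234.55563354492188], [270.58489990234375, 161.56747436523438]]
[[ 0.496  -0.1487  0.0422]
 [ 0.549  -0.1495  0.089 ]
 [ 0.5497 -0.118   0.0886]
 [ 0.4963 -0.1179  0.0418]]
len 0.07084531686018931 angle 41.36520081392898 yaw -0.48643582956467196
[([20, 48, 27, 26, 540], [33.2, 60.3]), ([46, 85, 6, 5, 29], [48.6, 87.1])]
1 343 [327.90962099 200.93294461] [336.21296296 230.29814815] [[0.4491 0.3728]
 [0.4879 0.3872]] yaw 20.420497555148486 gap 0.0414074332217457
[([18, 51, 23, 21, 431], [29.1, 60.9])]
2 282 [231.72695035 262.93262411] [236.14153132 289.86542923] [[0.5389 0.2569]
 [0.5801 0.263 ]] yaw 8.469939660053205 gap 0.041688663121940805
[([12, 49, 40, 41, 1112], [33.3, 68.6])]
```

```bash
cat > tim.py <<'E'
import sys,pickle
from h import *
# timer pose from a wrist view: keys (blue) and display (dark); then edge profile along its axis
def timer(name,guess,zt=.017):
    a=pickle.load(open(name+".pkl","rb"));im=a["color"];h=cv2.cvtColor(im,cv2.COLOR_BGR2HSV)
    G=np.array([guess[0],guess[1],zt]);c=proj(a,G)[0];r=np.linalg.norm(proj(a,G+[.045,0,0])[0]-c)
    m0=np.zeros(im.shape[:2],np.uint8);cv2.circle(m0,tuple(int(v) for v in c),int(r),255,-1)
    mb=cv2.inRange(h,(95,70,50),(135,255,255))&m0;ys,xs=np.nonzero(mb);kb=np.array([xs.mean(),ys.mean()])
    md=cv2.morphologyEx(cv2.inRange(h,(0,0,0),(180,110,80))&m0,cv2.MORPH_OPEN,np.ones((5,5),np.uint8))
    n,l,st,cc=cv2.connectedComponentsWithStats(md);px=(r/.045)**2*.00055
    j=min(range(1,n),key=lambda j:abs(st[j,4]-px));d=cc[j]
    P=plane(a,[kb,d],zt);v=(P[1]-P[0])[:2];v/=np.linalg.norm(v);n_=np.array([-v[1],v[0]]);M=P.mean(0)[:2]
    print(name,"keys",P[0,:2].round(4),"disp",P[1,:2].round(4),"mid",M.round(4),"yaw",np.degrees(np.arctan2(v[1],v[0])).round(2),"areas",[int(x) for x in st[1:,4]],int(px))
    g=cv2.cvtColor(im,cv2.COLOR_BGR2GRAY).astype(np.float32)
    for nm,ax,o in(("L",v,n_*.022),("W",n_,v*-.042)):
        t=np.arange(-.066,.067,.002);X=np.c_[M+o+ax*t[:,None],np.full(len(t),zt)];u=proj(a,X).astype(np.float32)
        pr=cv2.remap(cv2.GaussianBlur(g,(3,3),0),u[None,:,0],u[None,:,1],1)[0]
        print(nm," ".join(f"{int(round(q*1000))}:{int(p)}" for q,p in zip(t,pr) if abs(abs(q)-(.05 if nm=="L" else .028))<.012))
if __name__=="__main__": timer(sys.argv[1],[float(x) for x in sys.argv[2:4]])
E
python3 -m crank '[0,3,0,0.5,3.7,0,1,0,3,0,0.5,3.7,0,1,0,3,0,0.5,3.7,0,1,0,3,0,0.5,3.7,0,1,-1,1,0,0.5,3.7,0,1]'
python3 -m crank '[0,0,0,0.5,3.7,0,1,0,0,0,0,0,0,1,0,0,0,0,0,0,1]'
python3 snap.py wl; python3 tim.py wl 0.541 0.089; python3 tim.py wa .4685 .380; python3 tim.py wa .5595 .260;
```

```text
time: 13.9
tool_pos: [0.4996, 0.0513, 0.2003]
ee_rot: [-179.9, 0.4, 179.2]
contact_force: [1.4, -2.0, 1.7]
grip_width: 0.0856
gripper_force: 0.0
time: 14.15
tool_pos: [0.5032, 0.09, 0.1997]
ee_rot: [-179.9, 0.4, 179.6]
contact_force: [0.6, 0.1, -0.8]
grip_width: 0.0852
gripper_force: 0.0
wl keys [0.5223 0.0974] disp [0.5631 0.0912] mid [0.5427 0.0943] yaw -8.7 areas [686] 361
L -62:150 -60:150 -58:149 -56:141 -54:113 -52:97 -50:90 -48:97 -46:129 -44:149 -42:163 -40:169 38:165 40:164 42:161 44:155 46:150 48:148 50:148 52:149 54:149 56:149 58:150 60:150
W -40:149 -38:148 -36:149 -34:149 -32:150 -30:150 -28:127 -26:113 -24:142 -22:159 -20:171 -18:173 16:169 18:169 20:168 22:163 24:150 26:134 28:142 30:150 32:151 34:151 36:150 38:149
wa keys [0.4491 0.3728] disp [0.488  0.3872] mid [0.4686 0.38  ] yaw 20.31 areas [549] 289
L -62:147 -60:147 -58:140 -56:112 -54:92 -52:88 -50:83 -48:96 -46:123 -44:142 -42:152 -40:158 38:155 40:154 42:152 44:149 46:145 48:145 50:146 52:145 54:145 56:146 58:145 60:144
W -40:147 -38:147 -36:147 -34:148 -32:147 -30:146 -28:119 -26:121 -24:149 -22:161 -20:165 -18:166 16:160 18:159 20:158 22:152 24:141 26:128 28:140 30:146 32:147 34:147 36:146 38:147
wa keys [0.5389 0.2569] disp [0.5802 0.2631] mid [0.5596 0.26  ] yaw 8.58 areas [446] 217
L -62:122 -60:98 -58:91 -56:90 -54:84 -52:80 -50:91 -48:110 -46:131 -44:147 -42:158 -40:161 38:158 40:157 42:156 44:152 46:147 48:145 50:144 52:144 54:145 56:146 58:145 60:144
W -40:145 -38:145 -36:146 -34:146 -32:146 -30:145 -28:141 -26:132 -24:141 -22:155 -20:162 -18:164 16:167 18:167 20:165 22:158 24:144 26:121 28:92 30:113 32:145 34:148 36:147 38:147
```

```bash

python3 -m crank '[0,5,0,1,0.1,0,1,0,5,0,1,0.1,-1,1,0,5,0,1,0.1,-1,1,0,5,0,1,0.1,-1,1,0,5,0,0,0,-2,1]' 30
python3 -m crank '[0,0,-4.1,0,0,-3,1,0,0,-4.2,0,0,-4,1,0,0,0,0,0,-3,1,0,0,0,0,0,-1.5,1,0,0,0,0,0,0,1]'
python3 -m crank '[0,0,0,0,0,0,1]'
```

```text
time: 14.62
tool_pos: [0.546, 0.0892, 0.1519]
ee_rot: [-179.6, -24.4, 179.1]
contact_force: [-0.3, 0.6, -0.2]
grip_width: 0.0851
gripper_force: 0.0
time: 15.03
tool_pos: [0.5404, 0.0891, 0.0325]
ee_rot: [-179.4, -24.9, 170.7]
contact_force: [-1.2, 0.8, 0.5]
grip_width: 0.0854
gripper_force: 0.0
time: 15.12
tool_pos: [0.5429, 0.0902, 0.0363]
ee_rot: [-179.6, -24.6, 170.8]
contact_force: [0.7, 0.5, 0.8]
grip_width: 0.0854
gripper_force: 0.0
```

```bash

python3 -m crank '[0,0,0,0,0.4,-2,1,0,0,0,0,0,-0.9,1,0,0,0,0,0,0,1]' 30
python3 -m crank '[0,0,0,0,0,0,0.5,0,0,0,0,0,0,0.5,0,0,0,0,0,0,0.5,0,0,0,0,0,0,0.5]'
python3 -m crank '[0,0,0,0,0,1,0.5,0,0,0,0,0,2,0.5,0,0,0,0,0,1,0.5,0,0,0,0,0,0,0.5,0,0,0,0,0,0,0.5]'
python3 -m crank '[0,0,0,0,0,0,0.5,0,0,0,0,0,0,0.5]'
python3 -m crank '[0,0,0,0,0,0,0.5]';python3 -m crank '[0,0,0,0,0,0,0.5]'; python3 snap.py wm
```

```text
time: 15.37
tool_pos: [0.5426, 0.0952, 0.007]
ee_rot: [-179.6, -24.6, 171.0]
contact_force: [-0.0, 0.0, -0.6]
grip_width: 0.0852
gripper_force: 0.0
time: 15.7
tool_pos: [0.5437, 0.0944, 0.0086]
ee_rot: [-179.7, -24.5, 170.9]
contact_force: [0.3, -1.0, 5.4]
grip_width: 0.0538
gripper_force: 31.8
time: 16.12
tool_pos: [0.5432, 0.0949, 0.0473]
ee_rot: [-179.7, -24.5, 170.9]
contact_force: [-0.0, -0.4, -2.8]
grip_width: 0.0534
gripper_force: 32.3
time: 16.28
tool_pos: [0.542, 0.0947, 0.0459]
ee_rot: [-179.6, -24.7, 170.9]
contact_force: [-0.3, 0.0, -2.7]
grip_width: 0.0537
gripper_force: 32.3
time: 16.37
tool_pos: [0.542, 0.0947, 0.0459]
ee_rot: [-179.6, -24.7, 170.9]
contact_force: [-0.0, 1.2, -2.6]
grip_width: 0.054
gripper_force: 32.3
time: 16.45
tool_pos: [0.5422, 0.0947, 0.0462]
ee_rot: [-179.6, -24.6, 170.9]
contact_force: [0.1, 0.0, -2.1]
grip_width: 0.0539
gripper_force: 32.3
```

```bash

python3 -c "
from tim import *
timer('wm',(.5427,.0943),.0546)"
python3 -c "
import cv2
cv2.imwrite('pics/wm2.png',cv2.imread('pics/wm.png'))"
```

```text
wm keys [0.5219 0.0983] disp [0.55   0.0586] mid [0.5359 0.0785] yaw -54.67 areas [1921, 1712, 4814] 2585
L -62:184 -60:185 -58:184 -56:185 -54:184 -52:182 -50:183 -48:185 -46:185 -44:125 -42:110 -40:110 38:104 40:45 42:36 44:35 46:35 48:37 50:36 52:38 54:37 56:38 58:39 60:39
W -40:107 -38:107 -36:107 -34:108 -32:106 -30:107 -28:107 -26:107 -24:108 -22:108 -20:112 -18:113 16:116 18:114 20:111 22:110 24:111 26:110 28:110 30:111 32:112 34:112 36:110 38:110
```

View pics/wm2.png

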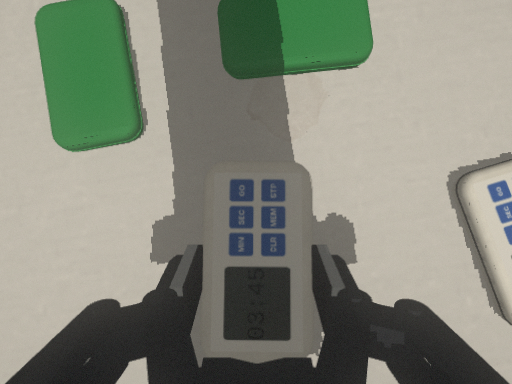

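```bash
python3 -c "
from h import *
import pickle
w=pickle.load(open('wm.pkl','rb'))
for z in(.052,.0546,.057):print(z,plane(w,[(257.5,217),(257,304),(258,163),(258,361)],z).round(4)[:,:2].tolist())"
```

```text
0.052 [[0.5217, 0.0987], [0.5634, 0.0919], [0.4947, 0.1032], [0.5894, 0.0883]]
0.0546 [[0.5218, 0.0987], [0.5628, 0.092], [0.4952, 0.1031], [0.5884, 0.0884]]
0.057 [[0.5218, 0.0987], [0.5622, 0.0921], [0.4956, 0.103], [0.5874, 0.0886]]
```

```bash

python3 -m crank '[0,0,4.2,0,0,2.5,0.4,0,0,4.2,0,0,3.5,0.4,0,0,0,-0.3,-1.5,3.5,0.4,0,-5,0,-0.4,-3,2,0.4,0,-6,0,-0.5,-3.5,2,0.4]' 50
python3 -m crank '[0,-6,0,-0.6,-3.5,0,0.4,0,-6,0,-0.6,-3.5,0,0.4,0,-6,0,-0.6,-3.5,0,0.4,0,-6,0,-0.6,-3,0,0.4,0,-6,0,-0.6,-1.3,0,0.4]'
python3 -m crank '[0,0,0,0,0,0,0.4,0,0,0,0,0,0,0.4]'
python3 -c "
from station import *
s=read_state();print(s['joint_positions'].round(1),s['tool_pos'],s['ee_rot'],s['contact_force'])"
```

```text
time: 16.92
tool_pos: [0.5324, 0.0163, 0.1821]
ee_rot: [-179.7, -13.3, 179.6]
contact_force: [-0.5, -0.8, 0.1]
grip_width: 0.0529
gripper_force: 53.4
time: 17.33
tool_pos: [0.4995, -0.1382, 0.1824]
ee_rot: [179.9, 16.7, 179.0]
contact_force: [-0.9, -1.8, -2.0]
grip_width: 0.0531
gripper_force: 53.5
time: 17.5
tool_pos: [0.4976, -0.134, 0.1811]
ee_rot: [179.7, 16.4, 179.1]
contact_force: [1.3, 0.3, -1.2]
grip_width: 0.0526
gripper_force: 53.6
[-19.5 -10.4  31.7 119.8   2.3  53.1 100.5] [ 0.49757606 -0.13400488  0.18106375] [179.67678696  16.35108871 179.0728046 ] [ 1.29613897  0.27230596 -1.23648305]
```

```bash

python3 -m crank '[0,0,0,0.3,0,-3,0.4,0,0,0,0,0,-3,0.4,0,0,0,0,0,-2.2,0.4,0,0,0,0,0,0,0.4,0,0,0,0,0,0,0.4]'
python3 snap.py wn; python3 snap.py sn side; python3 snap.py so scene
python3 -c "
import cv2,numpy as np
a=cv2.imread('pics/wn.png');b=cv2.imread('pics/so.png')[190:290,190:310];c=cv2.imread('pics/sn.png')[150:250,240:360]
r=lambda x:cv2.resize(x,(260,215),interpolation=2)
cv2.imwrite('pics/n3.png',np.hstack([cv2.resize(a,(512,430)),np.vstack([r(b),r(c)])]))"
```

```text
time: 17.92
tool_pos: [0.5036, -0.1326, 0.099]
ee_rot: [179.9, 16.2, 179.4]
contact_force: [0.8, -0.5, -1.8]
grip_width: 0.053
gripper_force: 53.8
```

View pics/n3.png

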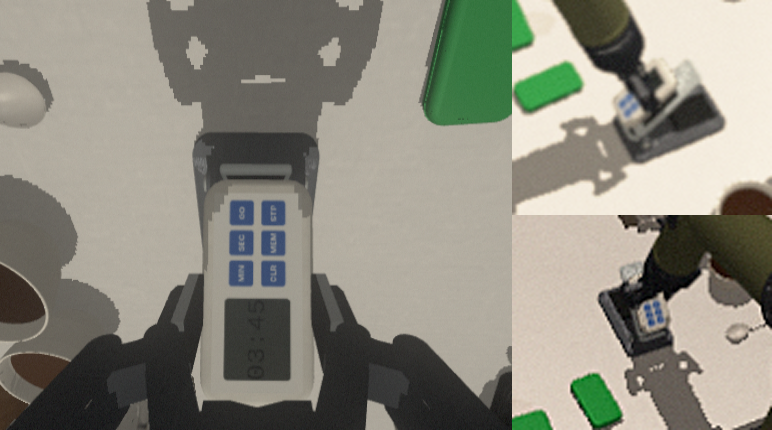

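```bash

python3 -m crank '[0,0,0,0.6,-0.1,-0.9,0.4,0,0,0,0.6,0,-0.8,0.4,0,0,0,0.3,0,-0.5,0.4,0,0,0,0,0,0,0.4,0,0,0,0,0,0,0.4]'
python3 -m crank '[0,0,0,0,0,0,0.4]'
```

```text
time: 18.48
tool_pos: [0.5191, -0.1343, 0.0785]
ee_rot: [179.9, 16.4, 179.3]
contact_force: [-0.9, -0.0, -1.9]
grip_width: 0.053
gripper_force: 53.9
time: 18.57
tool_pos: [0.519, -0.1343, 0.0786]
ee_rot: [179.9, 16.5, 179.3]
contact_force: [-0.3, -0.0, -1.9]
grip_width: 0.0528
gripper_force: 53.9
```

```bash

python3 -m crank '[0,0,0,-0.09,0,-0.2,0.4,0,0,0,-0.09,0,-0.2,0.4,0,0,0,0,0,0,0.4]'
python3 -m crank '[0,0,0,0.03,0,-0.03,0.4,0,0,0,0,0,0,0.4]'
python3 -m crank '[0,0,0,-0.12,0,-0.1,0.4,0,0,0,0,0,0,0.4]'
python3 snap.py wo
```

```text
time: 18.82
tool_pos: [0.5163, -0.1342, 0.0736]
ee_rot: [179.9, 16.4, 179.3]
contact_force: [-0.8, -0.3, -2.6]
grip_width: 0.0529
gripper_force: 53.9
time: 18.98
tool_pos: [0.517, -0.1342, 0.0735]
ee_rot: [179.9, 16.4, 179.3]
contact_force: [-0.7, -0.2, -2.2]
grip_width: 0.0529
gripper_force: 54.0
time: 19.15
tool_pos: [0.516, -0.1343, 0.0726]
ee_rot: [179.9, 16.4, 179.3]
contact_force: [0.1, 0.4, -1.1]
grip_width: 0.0531
gripper_force: 54.1
```

```bash

python3 -m crank '[0,0,0,0.06,0,-0.08,0.4,0,0,0,0,0,0,0.4]'
python3 -m crank '[0,0,0,-0.11,0,-0.1,0.4,0,0,0,0,0,0,0.4]'
python3 snap.py wp
python3 -c "
import cv2,numpy as np
a=cv2.imread('pics/wp.png')[80:384,150:370]
cv2.imwrite('pics/wp2.png',cv2.resize(a,None,fx=1.9,fy=1.9,interpolation=2))"
```

```text
time: 19.37
tool_pos: [0.5169, -0.1343, 0.072]
ee_rot: [179.9, 16.5, 179.3]
contact_force: [-1.3, -0.3, 1.8]
grip_width: 0.053
gripper_force: 54.7
time: 19.53
tool_pos: [0.5166, -0.1344, 0.0717]
ee_rot: [179.9, 16.6, 179.3]
contact_force: [-0.3, 0.0, 3.8]
grip_width: 0.0531
gripper_force: 54.9
```

View pics/wp2.png

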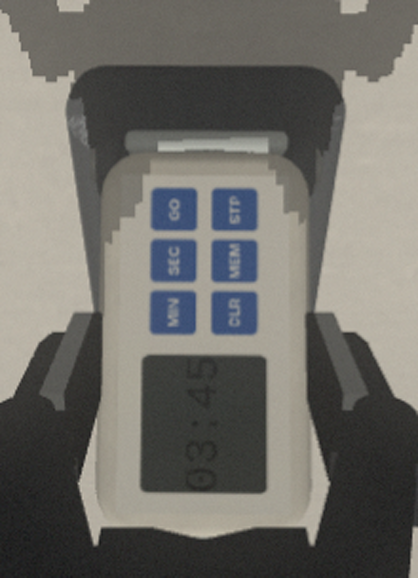

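The view shows the timer against the lip, centred. I'll back off slightly and release.

```bash

python3 -m crank '[0,0,0,0,0,0.1,0.4,0,0,0,0,0,0,0.4]' 20
python3 -m crank '[0,0,0,0,0,0,0.75,0,0,0,0,0,0,0.9,0,0,0,0,0,0,1,0,0,0,0,0,0,1,0,0,0,0,0,0,1]'
python3 -m crank '[0,0,0,-0.4,0,1.4,1,0,0,0,-0.7,0,2.2,1,0,0,0,-0.9,0,3,1,0,0,0,-1,0,3,1,0,0,0,-1,0,3,1]'
python3 -m crank '[0,0,0,0,0,2,1,0,0,0,0,0,0,1,0,0,0,0,0,0,1]'
python3 snap.py wq
python3 -c "
import cv2
a=cv2.imread('pics/wq.png')[60:360,130:390]
cv2.imwrite('pics/wq2.png',cv2.resize(a,None,fx=2,fy=2,interpolation=2))"
```

```text
time: 19.75
tool_pos: [0.5159, -0.1343, 0.0721]
ee_rot: [179.9, 16.5, 179.3]
contact_force: [1.4, 0.5, 1.9]
grip_width: 0.0529
gripper_force: 54.4
time: 20.17
tool_pos: [0.5153, -0.1342, 0.0716]
ee_rot: [179.9, 16.4, 179.3]
contact_force: [0.7, 0.4, -0.8]
grip_width: 0.0851
gripper_force: 0.0
time: 20.58
tool_pos: [0.4746, -0.1344, 0.1988]
ee_rot: [179.9, 16.4, 179.3]
contact_force: [1.4, 0.6, 0.7]
grip_width: 0.0856
gripper_force: 0.0
time: 20.83
tool_pos: [0.4761, -0.1345, 0.2191]
ee_rot: [179.9, 16.6, 179.3]
contact_force: [-1.1, -0.2, -0.7]
grip_width: 0.0853
gripper_force: 0.0
```

View pics/wq2.png

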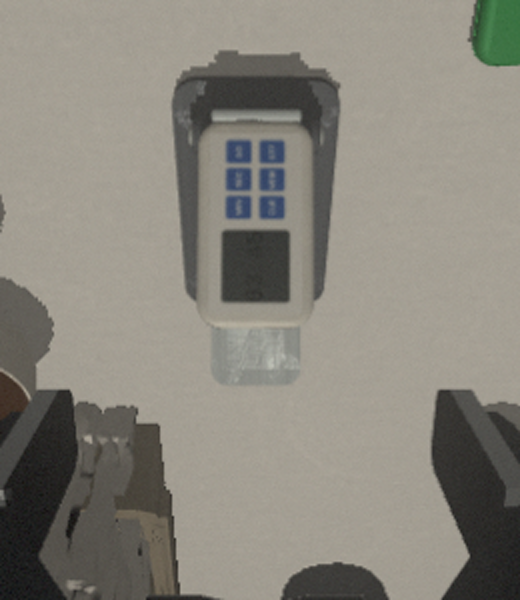

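The timer sits on the cradle against the lip with the plate's end bare. One more viewpoint gives the loaded angle.

```bash

python3 -m crank '[0,0,0,3.5,0,1,1,0,0,0,3.5,0,1,1,0,0,0,0,0,0,1,0,0,0,0,0,0,1,0,0,0,0,0,0,1]'
python3 snap.py wr
python3 - <<'E'
from h import *
import pickle
r=[]
for n in("wq","wr"):
    w=pickle.load(open(n+".pkl","rb"));im=w["color"];h=cv2.cvtColor(im,cv2.COLOR_BGR2HSV)
    c=proj(w,[[.512,-.134,.085]])[0].astype(int);m0=np.zeros(im.shape[:2],np.uint8);cv2.circle(m0,tuple(int(v) for v in c),48,255,-1)
    mb=cv2.inRange(h,(95,70,40),(135,255,255))&m0
    mb=cv2.morphologyEx(mb,cv2.MORPH_OPEN,np.ones((3,3),np.uint8))
    k,l,st,cc=cv2.connectedComponentsWithStats(mb)
    keys=[cc[j] for j in range(1,k) if 30<st[j,4]<300];keys.sort(key=lambda p:p[1])
    B=[b for b in blobs(im,"dark",500)if b[1][4]<3000 and abs(b[0][0]-256)<25]
    B=[b for b in B if m0[int(b[0][1]),int(b[0][0])]]
    ys,xs=np.nonzero(cv2.inRange(h,(95,70,40),(135,255,255))&m0)
    print(n,c,len(keys),[k_.round(1).tolist() for k_ in keys],[(b[0].round(1).tolist(),b[1].tolist()) for b in B])
    r.append((w,keys,B[0] if B else None))
(w1,k1,b1),(w2,k2,b2)=r
A=[]
for rows in((0,1),(2,3),(4,5)):
    A.append(tri(w1,np.mean([k1[i] for i in rows],0),w2,np.mean([k2[i] for i in rows],0)))
if b1 and b2:A.append(tri(w1,b1[0],w2,b2[0]))
A=np.array(A);print(A.round(4))
p=np.polyfit(A[:,0],A[:,2],1);print("angle",np.degrees(np.arctan(p[0])))
E
```

```text
time: 21.3
tool_pos: [0.5442, -0.1342, 0.2354]
ee_rot: [179.9, 16.2, 179.3]
contact_force: [-0.0, 0.1, -0.6]
grip_width: 0.0857
gripper_force: 0.0
wq [256 176] 12 [[252.2, 135.5], [269.0, 135.5], [262.0, 135.6], [245.7, 135.7], [252.3, 148.8], [245.5, 149.1], [262.0, 149.4], [269.3, 149.8], [245.5, 163.0], [252.5, 163.1], [262.2, 163.3], [269.0, 163.5]] [([258.2, 130.3], [217, 97, 82, 113, 2907]), ([257.5, 192.5], [241, 175, 34, 36, 1217])]
wr [255  99] 11 [[261.5, 57.0], [247.3, 57.5], [269.0, 58.0], [269.2, 71.2], [243.1, 71.5], [251.0, 71.5], [261.5, 71.5], [243.1, 86.5], [251.0, 86.6], [261.2, 86.7], [268.7, 86.9]] [([257.1, 63.7], [212, 24, 90, 123, 2839]), ([256.2, 118.2], [238, 99, 37, 39, 1410])]
[[ 0.4849 -0.1325  0.0553]
 [ 0.4924 -0.1292  0.0432]
 [ 0.495  -0.1414  0.0629]
 [ 0.502  -0.1325  0.0057]]
angle -69.17319816984305
```

```bash
python3 - <<'E'
from h import *
import pickle
w1,w2=[pickle.load(open(n+".pkl","rb")) for n in("wq","wr")]
u1=[(257.3,135.6),(257.3,149.3),(257.3,163.2),(257.5,192.5)];u2=[(256.2,57.5),(256.2,71.4),(256.2,86.7),(256.2,118.2)]
A=np.array([tri(w1,a,w2,b) for a,b in zip(u1,u2)]);print(A.round(4))
print("tri angle",np.degrees(np.arctan(np.polyfit(A[:,0],A[:,2],1)[0])))
# each view alone: feature spacing keys-centroid to display is 41.3 mm; timer face 27 mm off hinge axis
hz=.026
for hx in(.4895,.491,.4925):
  for w,u in((w1,u1),(w2,u2)):
    o,d=ray(w,[u[1],u[3]]);out=[]
    for th in np.arange(34,47,.25):
        a=np.radians(th);n=np.array([-np.sin(a),0,np.cos(a)]);p0=np.array([hx,0,hz])+.027*n
        X=[o+e*((p0-o)@n)/(e@n) for e in d];out.append((abs(np.linalg.norm(X[1]-X[0])-.0413),th,(X[1]-p0)@[np.cos(a),0,np.sin(a)],(X[0]-p0)@[np.cos(a),0,np.sin(a)]))
    print(hx,min(out)[:4])
E
```

```text
[[ 0.4857 -0.1333  0.0533]
 [ 0.4946 -0.1334  0.0644]
 [ 0.5055 -0.1335  0.072 ]
 [ 0.5268 -0.1337  0.09  ]]
tri angle 40.95437508253224
0.4895 (np.float64(4.341513889019599e-07), np.float64(34.75), np.float64(0.0672252594339185), np.float64(0.02592625356029882))
0.4895 (np.float64(1.2467244239131037e-05), np.float64(40.0), np.float64(0.07036532923801858), np.float64(0.02905437348287239))
0.491 (np.float64(3.1122867209312788e-06), np.float64(46.0), np.float64(0.07242367103483739), np.float64(0.03112100200706307))
0.491 (np.float64(1.0909902922767722e-05), np.float64(39.0), np.float64(0.06805574076058861), np.float64(0.026746391598793127))
0.4925 (np.float64(2.242821239997056e-05), np.float64(41.0), np.float64(0.06800495272351818), np.float64(0.0266830229631472))
0.4925 (np.float64(1.0817416340028196e-05), np.float64(38.0), np.float64(0.06578876565965636), np.float64(0.024479558115413826))
```

```bash
python3 -c "
from station import finish_job
print(finish_job())"
```

```text
the job is handed in; nothing more can be done
None
```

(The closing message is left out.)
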